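# Pop the coin cassette and trap it

## Task

On the greengrocer's counter, get the wide change dispenser's coin cassette ready for refilling: press that dispenser's key all the way down with one finger and, with the other finger, trap the cassette that springs out, so that it stops one to four centimetres out, before it slides off its ledge. Do not lift or tip the cassette, and leave the narrow dispenser and everything else on the counter alone. The program finishes while holding: one finger still keeping the key down, the other still stopping the cassette.

Things in the scene. Friction and masses are not known exactly. Their poses are not given: they have to be found in the camera images.
- wide_unit: Wide change dispenser: fixed grey housing 150 wide (y), 110 deep, 100 high, the only one with a 56 wide cassette. Origin: on the counter under the middle of its front face; +x into the housing (front faces -x), z up; the front looks roughly away from the robot. A 59 wide bay at y = -30 holds the cassette, which leaves along -x under a lintel 83 to 100 high. Key at x -37.5, y +30, on a foot 30 high (x -65 to -18, y +4 to +75).
- cassette: Coin cassette: loose white block 70 long (x), 56 wide, 50 high, about 150 g, two round coin wells on top. Origin: centre of its underside; axes as wide_unit's. It starts in the bay at x +30, y -30, z 30 of wide_unit: front face at x = -5, 30 to 80 above the counter. Freed, it is pushed out along -x for 64 mm by a spring (4 to 5 N, about 0.1 to 0.2 m/s), which goes on pressing it against whatever stops it.
- wide_key (a joint): How far the wide dispenser's key is pressed down, in m: 0 up, 0.014 fully down. It springs back: 2.5 N at the start of the stroke, 6 N fully down. A latch peg on it, 9 high above the ledge just ahead of the cassette, sinks with it and lets the cassette go at about 0.009. Within half a second the cassette is then off its ledge, unless a finger already stands in its path.
- wide_key_top (a point): Centre of the top face of the wide dispenser's key, a black cap 36 (x) by 28 (y) by 14 thick on a steel stem. The top is 60 above the counter when up, 46 fully down. It lies 32.5 ahead (-x) of the cassette's resting front face and 60 to the +y side of the cassette's middle.
- trap_point (a point): Fixed point of the wide dispenser in the cassette's path, straight ahead of the cassette's middle: 32.5 in front of its resting front face, 46 above the counter (as high as the key's top when fully down), 60 to the -y side of the key's centre. A 22 wide fingertip centred here stops the cassette about 21 out. Free space below down to the counter.
- ledge_edge (a point): Middle of the front edge of the ledge on which the cassette slides, 30 above the counter, 13 ahead of the cassette's resting front face. Beyond it (y -75 to +4 of wide_unit) there is nothing: the cassette tips off when it is more than about 48 out.
- narrow_unit: Bystander: the narrow change dispenser, fixed, grey, 110 wide (y), 110 deep, 100 high, with a 32 wide cassette; origin and axes as for the wide one (under the front face). Its key, of the same size, is at x = -37.5, y = -30. Leave it alone.
- narrow_key (a joint): How far the narrow dispenser's key is pressed, in m (0 up). Leave it alone.
- tape: Bystander: loose roll of tape lying flat, 64 across, 22 high. Origin: centre of underside.
- stamp: Bystander: loose wooden hand stamp, standing, 34 across, 68 high. Origin: centre of underside.
- calculator: Bystander: loose black calculator, 120 by 74 by 14. Origin: centre of underside.
- marker: Bystander: loose black marker, 130 long (x), 16 thick. Origin: centre of underside.
- cup: Bystander: loose white cup, 72 across, 90 high. Origin: centre of underside.
- sauce: Bystander: loose amber bottle, 60 across, 180 high. Origin: centre of underside.
- price_stand: Bystander: loose blank price card on a wooden foot, 40 by 70, 55 high. Origin: centre of underside.
Things that resemble listed ones, but are neither listed nor needed, are in the scene too. Leave any green or yellow look-alike of the wide_unit alone. What is shaped like the cassette but blue or orange is not meant.

How it is judged:
On the way, in this order (a step that is already met when the one before it is completed fails the run):
1. the wide dispenser's key is being pressed while the cassette is still in its bay (value of joint wide_key above 0.005 m and x of cassette in the frame of wide_unit above 0.026 m).
2. the popped cassette is trapped against a finger, 8 to 42 mm out, with the key held down (value of joint wide_key above 0.0105 m and contact force between the fingers and cassette above 0.5 N and x of cassette in the frame of wide_unit between -0.012 and 0.022 m and angle between cassette's own z axis and vertical below 0.12 rad), for 0.3 s.
At the end, for the whole second after the job is handed in: The wide dispenser's key is held down (more than 10.5 of its 14 mm), the cassette stands still and level (within 0.12 rad) on its ledge 8 to 42 mm out of its resting place, and a finger stops it with more than 0.5 N (all of step 2 and linear speed of cassette below 0.02 m/s and z of cassette in the frame of wide_unit between 0.025 and 0.036 m); the arm keeps its last pose, push and grip.
It fails at once if the cassette slid away (more than 48 mm out) (x of cassette in the frame of wide_unit below -0.018 m).
It fails at once if the cassette was lifted or tipped (z of cassette in the frame of wide_unit above 0.04 m or angle between cassette's own z axis and vertical above 0.25 rad).
It fails at once if the narrow dispenser's key was pressed (value of joint narrow_key above 0.004 m).
It fails at once if a bystander was moved more than 20 mm (distance of any of tape, stamp, calculator, marker, cup, sauce, price_stand from where it was at the start of the episode above 0.02 m).
It also fails if it takes over 32 s, if anything falls off the work surface, if the arm or the gripper's body presses on something with over 40 N, if the wrist force passes 120 N, or if a joint passes its speed limit or range.

## Robot

A 6-joint arm with a two-finger parallel gripper is mounted at the origin on the work surface. World frame = base frame: x ahead of the robot, y to its left, z up, the work surface at z = 0. Lengths are in m, angles in rad, forces in N, time in s.
With the tool pointing down it reaches from about 0.3 to 0.875 m from the base axis. Payload 6.4 kg.
Tool frame: the origin (TCP) lies between the finger pads; the fingertips stand ctrl.tip_extent ahead of it and the grasp point (between the pads) is the TCP (ctrl.tip_extent is the distance from the TCP to the fingertips, in m); z points along the fingers, y is the line along which they close (so a half turn about z gives the same grasp; the last joint's range is limited). The gripper opens to 85 mm and grips with 20 to 120 N. Pads are 22 mm wide; open, the fingers measure 114 mm over their backs; the gripper's body (76 mm by 85 mm) begins 54 mm behind the grasp point. The pads swing forward as they close: fully open they stand 13 mm farther back than shut.
Start: joints at [1.124, 0.181, 1.607, -0, 1.354, -0.206], TCP at [0.137, 0.558, 0.25] pointing down, gripper open.
Joint ranges: [-2.99, 2.99], [-0.89, 2.07], [0.3, 2.58], [-1.14, 4.28], [0, 2.63], [-3.12, 3.12]. Speed limits (rad/s): [2.57, 2.57, 3.01, 3.14, 3.14, 3.14].

## Interface

Orientations are given as a unit quaternion [w, x, y, z].
In Python, from bench import ctrl gives the robot as it stands.
- The arm moves only by the tool send_rows, never from a script. Its arguments are lists of equal length, an entry for each row: "dr": the turn, a rotation vector about the tool's x, y, z in units of 6 degrees (1.0 is 6 degrees), a list of three; "xyz": the shift along the tool's x, y, z in cm, a list of three; "jaw": the opening in per cent of the stroke, from 0 (shut) to 100 (fully open). In form: {"dr": [[wx, wy, wz], ...], "xyz": [[dx, dy, dz], ...], "jaw": [jaw, ...]}. A call has exactly 8 rows; each row is the pose to reach, as a shift and turn from the pose commanded when the call began, along the tool's axes at that moment; what a row does not reach only later rows make up. A row lasts 1/8 s, in which the tool goes at most 62.5 mm and 10.7 degrees, less where a joint would pass 70% of its speed; a pose out of reach is approached as far as the arm can. A call with a gripper value outside its range is refused whole. The fingers move at their own pace and stop on an object; the grip force is fixed at half the most. Time passes only in rows, so rows that repeat a pose let the fingers close, or fill a call up. It gives the time, the measured TCP pose, the force, the opening and the grip force at its end, in the units of the state.
- ctrl.get_obs(): the state, without advancing time (a new reading comes with each control period).
- ctrl.camera(name): name is "scene" or "top" or "wrist"; returns the picture (480x640x3 uint8, red, green, blue); there is no depth.
- ctrl.calibration(name): a dict with "camera_matrix" (3x3 intrinsics, pixels), "world_from_camera" (4x4, takes a point from camera to world coordinates). Camera axes: x right, y up, looking along -z (the intrinsics and any distortion apply to the point x, -y, -z); pixel columns grow to the right and rows downward; lengths in m; the calibration is good to about 2 mm. A picture is of the moment at which its call begins: read the wrist's pose just before it. calibration takes no time and is no camera call; for the wrist camera it gives the pose at the moment of the call.
- ctrl.hand_in(): hands the job in; it is judged then, once.
The state is a dict: "time_s": time; "q": joint angles; "dq": joint speeds; "joint_efforts": joint torques, N m; "eef_pos": TCP position; "eef_rot": TCP orientation; "wrist_force": force on the tool from outside, world axes, zero at the start; "torque": the same for the moment, N m; "opening": opening from 0.0 (shut) to 1.0 (fully open); "grasp_force": force on a finger pad.
Only numpy, scipy, OpenCV 4.12 (cv2) and the standard library are available. Lean on these libraries where they do the work, as an engineer would, in place of code of your own. Each camera call takes 0.05 s, during which the arm holds its last target. There are 200 camera calls.

## Working session

There is one attempt and no reset: what is moved stays moved. The work goes in short steps, Python scripts to look and compute and a tool call to move; the robot and the scene stay as the last step left them, time stands still between calls to the robot, and variables do not carry over. Pictures are saved under pics/ and viewed, at most 10 in all, crops included, and the job is handed in when it is done.

Besides the shell and the picture viewer there is one more tool, called after "Emit:" as name(argument=value, ...) on one line, values as JSON. send_rows: Moves the arm, as the interface text tells. Its arguments: {"type":"object","properties":{"dr":{"type":"array","items":{"type":"array","items":{"type":"number"}}},"xyz":{"type":"array","items":{"type":"array","items":{"type":"number"}}},"jaw":{"type":"array","items":{"type":"number"}}},"required":["dr","xyz","jaw"]}

```bash
mkdir -p pics; cat > h.py <<'E'
import numpy as np, cv2
from bench import ctrl
def save(n,f):
    c=ctrl.calibration(n); im=ctrl.camera(n); cv2.imwrite('pics/'+f,im[:,:,::-1]); np.savez('pics/'+f+'.npz',K=c['camera_matrix'],T=c['world_from_camera']); return im
def ray(f,u,v):
    c=np.load('pics/'+f+'.npz'); d=np.linalg.inv(c['K'])@[u,v,1]; T=c['T']; return T[:3,3],T[:3,:3]@[d[0],-d[1],-d[2]]
def onz(f,u,v,z):
    o,d=ray(f,u,v); return o+d*(z-o[2])/d[2]
def proj(f,p):
    c=np.load('pics/'+f+'.npz'); T=c['T']; q=T[:3,:3].T@(np.array(p)-T[:3,3]); w=c['K']@[q[0],-q[1],-q[2]]; return w[:2]/w[2]
E
python3 - <<'E'
from h import *
for n in('top','scene'): save(n,n+'1.png'); c=ctrl.calibration(n); print({k:np.round(v,3).tolist() for k,v in c.items() if k not in('x',)})
o=ctrl.get_obs(); print(o['eef_pos'],o['eef_rot'],o['opening'],ctrl.tip_extent)
E
```

```text
{'camera_matrix': [[564.021, 0.0, 311.062], [0.0, 564.021, 235.788], [0.0, 0.0, 1.0]], 'world_from_camera': [[0.002, 0.983, -0.186, 0.295], [-1.0, 0.002, 0.0, 0.003], [0.001, 0.186, 0.983, 1.354], [0.0, 0.0, 0.0, 1.0]]}
{'camera_matrix': [[450.845, 0.0, 317.289], [0.0, 450.845, 242.915], [0.0, 0.0, 1.0]], 'world_from_camera': [[-0.548, -0.522, 0.654, 1.203], [0.836, -0.329, 0.439, 0.438], [-0.014, 0.787, 0.617, 0.679], [0.0, 0.0, 0.0, 1.0]]}
[0.1368898  0.55798128 0.24943814] [-2.75688613e-04  1.20120631e-01  9.92758959e-01 -7.78960024e-04] 1.0023738846192136 0.019
```

View pics/top1.png

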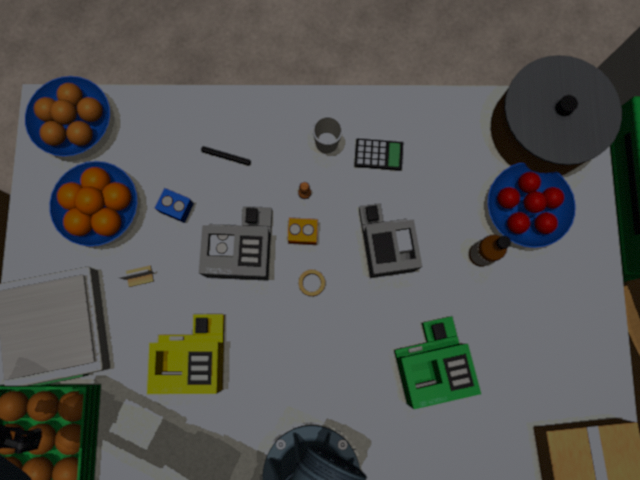

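View pics/scene1.png

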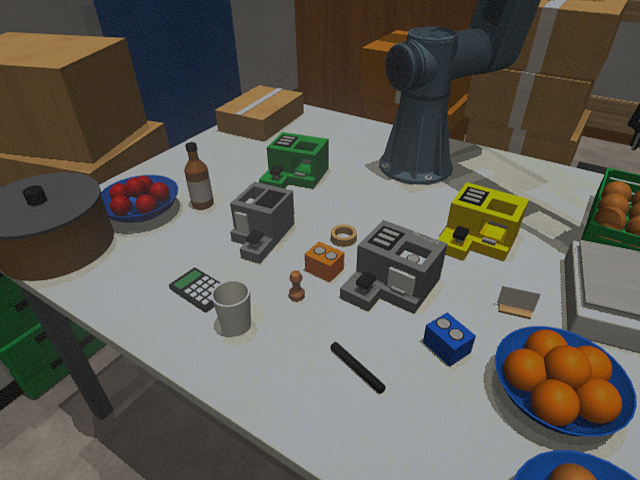

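The top picture shows the wide grey unit at (236,250), with its two-well white cassette at (222,245) and its key cap at (252,216). The narrow unit is at (392,245). The front faces away from the robot, up in the picture. Next I'll measure the key, yaw and cassette from masks.

```bash
python3 - <<'E'
from h import *
im=cv2.imread('pics/top1.png'); g=cv2.cvtColor(im,cv2.COLOR_BGR2GRAY)
x0,y0=185,190
c=g[y0:295,x0:290]
# dark cap
m=np.zeros_like(g); m[200:230,238:268]=(g[200:230,238:268]<45)
n,l,s,ce=cv2.connectedComponentsWithStats(m.astype(np.uint8)); k=1+np.argmax(s[1:,4]); print('cap',s[k],ce[k],onz('top1.png',*ce[k],.06))
print(g[206:226:2,240:266:2])
cv2.imwrite('pics/crop1.png',cv2.resize(im[y0:295,x0:290],None,fx=5.6,fy=5.6,interpolation=cv2.INTER_CUBIC))
E
```

```text
cap [245 208  14  18 201] [251.58208955 216.12437811] [0.58720226 0.14221208 0.06      ]
[[113 107  96  93  91  91  91  90  99 101  97 102 109]
 [113  98  79  47  30  33  35  41  52  79  82  83  84]
 [110  87  80  35  21  20  23  22  21  60  82  83  83]
 [111  92  80  33  23  23  23  25  19  42  70  83  83]
 [110  87  80  33  20  22  24  24  18  44  80  83  82]
 [110  86  77  31  24  24  24  26  17  47  82  84  84]
 [110  85  73  28  26  27  24  25  19  49  82  82  84]
 [111  85  70  24  24  24  26  24  20  48  82  83  84]
 [110  86  74  40  15   7  10  12  19  51  83  84  85]
 [109  84  80  74  53  33  33  34  37  61  80  82  82]]
```

View pics/crop1.png

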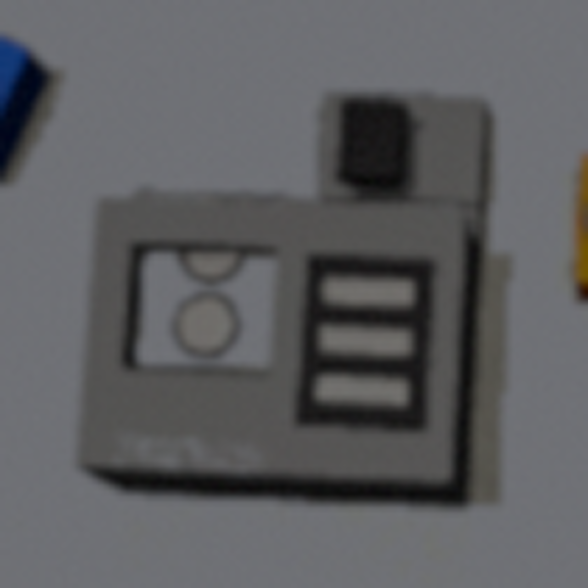

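The crop shows the housing top's corners at about (100,198), (472,210), (457,487) and (80,467) in crop pixels, with the cap at (375,143).

```bash
python3 - <<'E'
from h import *
P=[onz('top1.png',185+a/5.6,190+b/5.6,.1)[:2] for a,b in [(100,198),(472,210),(457,487),(80,467)]]
P=np.array(P);print(P.round(4));L,R,BR,BL=P
print(np.linalg.norm(L-R),np.linalg.norm(BL-BR),np.linalg.norm(L-BL),np.linalg.norm(R-BR))
a=[np.arctan2(*(v[::-1])) for v in (-(L-R)*1,-(BL-BR))]; b=[np.arctan2(*(v[::-1])) for v in (BL-L,BR-R)]
print('y dir',np.degrees(a)+90,'x dir',np.degrees(b))
yaw=np.arctan2(*(((BL-L+BR-R)/220+ np.array([-(R-L+BR-BL)[1]*-1,-(R-L+BR-BL)[0]])/300)[::-1]))
print(np.degrees(yaw))
ux=np.array([np.cos(yaw),np.sin(yaw)]);uy=np.array([-ux[1],ux[0]])
c=P.mean(0); org=c-.055*ux; print('key from housing',org-.0375*ux+.03*uy,'mid', org-.0375*ux,'trap',org-.0375*ux-.03*uy)
key=onz('top1.png',251.6,216.1,.06)[:2]; print('mid from key',key-.03*uy)
r=ctrl.get_obs(); from scipy.spatial.transform import Rotation as Ro
w,x,y,z=r['eef_rot'];print(Ro.from_quat([x,y,z,w]).as_matrix().round(3))
E
```

```text
[[0.5565 0.2481]
 [0.5518 0.0972]
 [0.4391 0.1014]
 [0.4468 0.252 ]]
0.15100837869683595 0.1507821086382819 0.1097239729781961 0.1127916093983139
y dir [-1.78140937 -2.94664744] x dir [177.96919579 177.84519709]
177.7717442142922
key from housing [0.58982675 0.14109086] mid [0.59099316 0.17106818] trap [0.59215958 0.20104549]
mid from key [0.58842747 0.17214854]
[[-0.971  0.239 -0.001]
 [ 0.239  0.971 -0.001]
 [ 0.    -0.002 -1.   ]]
```

Emit:
send_rows(dr=[[0, 0, -0.2], [0, 0, -0.4], [0, 0, -0.7], [0, 0, -1.0], [0, 0, -1.3], [0, 0, -1.6], [0, 0, -1.93], [0, 0, -1.93]], xyz=[[-3, -1.5, 0], [-8, -4, 0], [-13.5, -6.8, 0], [-19, -9.5, 0], [-24.5, -12.3, 0], [-30, -15, 0], [-35, -17.5, 0], [-40, -20, 0]], jaw=[53, 53, 53, 53, 53, 53, 53, 53])

```text
time_s: 1.1
eef_pos: [0.4789, 0.2673, 0.25]
eef_rot: [-0.0, 0.019, 1.0, 0.0]
wrist_force: [0.9, 0.2, 0.0]
opening: 0.526
grasp_force: 0.0
```

```bash
cat > rel.py <<'E'
from h import *
from scipy.spatial.transform import Rotation as Ro
def rel(p):
    o=ctrl.get_obs(); R=Ro.from_quat(np.roll(o['eef_rot'],-1)).as_matrix()
    print('t',o['time_s'],'pos',o['eef_pos'].round(4),'op',o['opening'],'F',np.round(o['wrist_force'],2)); print('ydeg',np.degrees(np.arctan2(R[1,1],R[0,1])),R[:,2].round(4)); print('cm',(R.T@(np.array(p)-o['eef_pos'])*100).round(2), 'tip',ctrl.tip_extent)
E
python3 -c "
from rel import *
rel([.5895,.1715,.20])"
```

```text
t 1.1 pos [0.4789 0.2673 0.25  ] op 0.5259906598886225 F [0.88 0.21 0.02]
ydeg 87.78777392177132 [-5.e-04  0.e+00 -1.e+00]
cm [-11.42  -9.14   5.  ] tip 0.019
```

Emit:
send_rows(dr=[[0, 0, 0], [0, 0, 0], [0, 0, 0], [0, 0, 0], [0, 0, 0], [0, 0, 0], [0, 0, 0], [0, 0, 0]], xyz=[[-2.5, -2, 0], [-6, -5, 0], [-9, -7.5, 1], [-11, -8.9, 3], [-11.4, -9.1, 5], [-11.4, -9.1, 5], [-11.4, -9.1, 5], [-11.4, -9.1, 5]], jaw=[53, 53, 53, 53, 53, 53, 53, 53])

```text
time_s: 2.1
eef_pos: [0.5883, 0.1744, 0.2015]
eef_rot: [0.001, 0.019, 1.0, 0.0]
wrist_force: [0.2, -0.8, 0.4]
opening: 0.528
grasp_force: 0.0
```

```bash
python3 -c "
from rel import *
rel([.5895,.1715,.10]); save('wrist','w1.png'); save('scene','s2.png')
for p in [(.5885,.142,.06),(.591,.201,.046)]: print(proj('w1.png',p),proj('s2.png',p))
im=cv2.imread('pics/s2.png'); cv2.imwrite('pics/s2c.png',cv2.resize(im[150:330,310:470],None,fx=3.3,fy=3.3))
"
```

```text
t 2.1 pos [0.5883 0.1744 0.2015] op 0.5279285699340805 F [ 0.16 -0.76  0.39]
ydeg 87.8529095301962 [ 1.8e-03  2.0e-04 -1.0e+00]
cm [-0.11 -0.28 10.15] tip 0.019
[275.00204358 238.02186478] [365.62990823 277.25180846]
[351.0233352  233.62443837] [390.93058215 293.98647383]
```

View pics/w1.png

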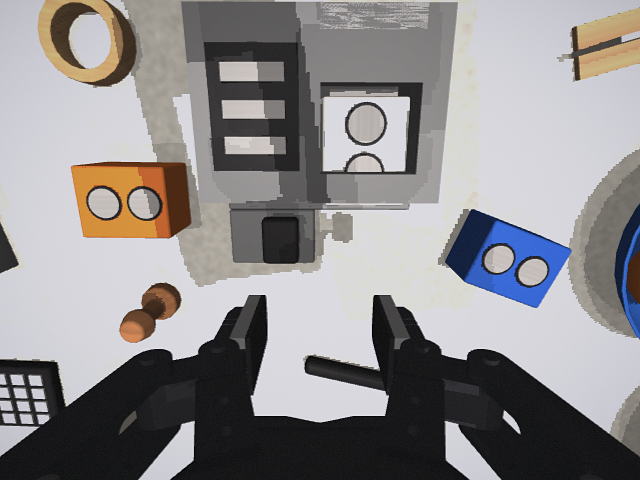

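View pics/s2c.png

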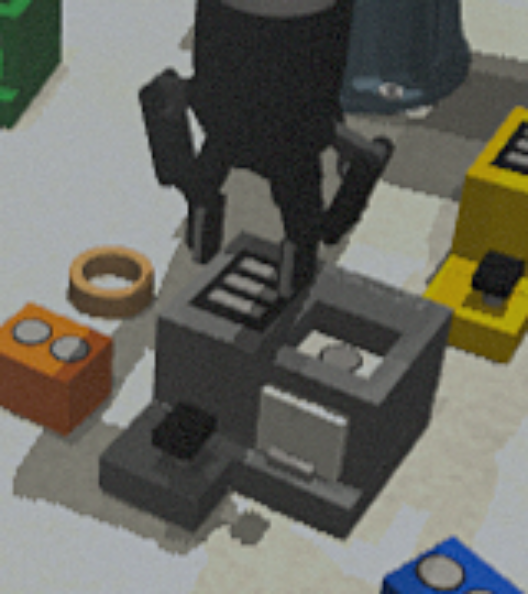

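The wrist picture shows the key cap's top at about (281,238) and the cassette's top between columns 323 and 409. The scene crop confirms the gripper is level above the unit.

```bash
python3 - <<'E'
from rel import *
f='w1.png'; g=cv2.imread('pics/'+f,0)
print(g[240,254:306:2]); print(g[210:270:2,281])
m=np.zeros_like(g); m[208:272,255:308]=g[208:272,255:308]<50
n,l,s,ce=cv2.connectedComponentsWithStats(m); k=1+np.argmax(s[1:,4]); print(s[k],ce[k])
X,Y,W,H=s[k][:4]
for u,v in[(X,Y),(X+W,Y),(X+W,Y+H),(X,Y+H),(X+W/2,Y+H/2)]: print(onz(f,u,v,.06)[:2].round(4))
print('cass',onz(f,323,110,.08),onz(f,409.5,110,.08))
print('housing corners',onz(f,186,203,.1),onz(f,443,203,.1))
E
```

```text
[104 103 103 105  55  34  37  38  37  36  38  39  38  39  39  40  40  38
  38  38  37  27  29  74  86  84]
[ 77  91  69  58  18  26  33  40  38  37  37  39  40  37  39  36  39  38
  38  36  28  30  31  33  31  31  22 177 167 168]
[ 262  217   37   46 1659] [280.28691983 239.38095238]
[0.5718 0.1335]
[0.5729 0.1611]
[0.6093 0.1592]
[0.6082 0.1304]
[0.5902 0.1461]
cass [0.49986064 0.18142325 0.08      ] [0.50193499 0.2363973  0.08      ]
housing corners [0.55266572 0.0933573  0.1       ] [0.55877547 0.25454244 0.1       ]
```

Emit:
send_rows(dr=[[0, 0, 0], [0, 0, 0], [0, 0, 0], [0, 0, 0], [0, 0, 0], [0, 0, 0], [0, 0, 0], [0, 0, 0]], xyz=[[0, 0, 2], [0, 0.2, 4], [0, 0.3, 6], [0, 0.3, 8], [0, 0.3, 9.5], [0, 0.3, 10], [0, 0.3, 10], [0, 0.3, 10]], jaw=[53, 53, 53, 53, 53, 53, 53, 53])

```text
time_s: 3.2
eef_pos: [0.5891, 0.1765, 0.1012]
eef_rot: [0.001, 0.019, 1.0, 0.0]
wrist_force: [0.9, 0.3, -0.6]
opening: 0.528
grasp_force: 0.0
```

```bash
python3 -c "
from rel import *
rel([.591,.175,.065]); save('wrist','w2.png'); save('scene','s3.png')
im=cv2.imread('pics/s3.png')[220:320,320:440]; w=cv2.imread('pics/w2.png')
cv2.imwrite('pics/c3.png',np.hstack([cv2.resize(im,(480,400)),cv2.resize(w[150:450,180:420],(320,400))]))
"
```

```text
t 3.2 pos [0.5891 0.1765 0.1012] op 0.5277860710676004 F [ 0.85  0.25 -0.55]
ydeg 87.78209519168247 [ 1.6e-03  1.0e-04 -1.0e+00]
cm [-0.19 -0.14  3.62] tip 0.019
```

View pics/c3.png

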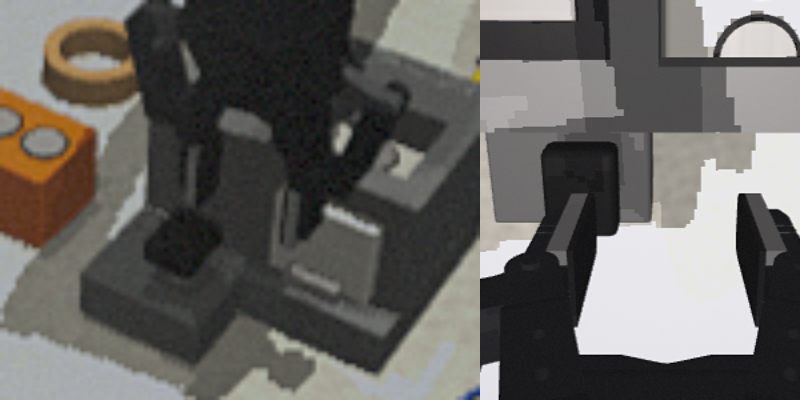

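Emit:
send_rows(dr=[[0, 0, 0], [0, 0, 0], [0, 0, 0], [0, 0, 0], [0, 0, 0], [0, 0, 0], [0, 0, 0], [0, 0, 0]], xyz=[[-0.1, 0, 0.6], [-0.2, 0, 1.2], [-0.2, 0, 1.7], [-0.2, 0, 2.1], [-0.2, 0, 2.5], [-0.2, 0, 2.8], [-0.2, 0, 2.8], [-0.2, 0, 2.8]], jaw=[53, 53, 53, 53, 53, 53, 53, 53])

```text
time_s: 4.3
eef_pos: [0.5903, 0.1764, 0.0723]
eef_rot: [-0.0, 0.019, 1.0, 0.0]
wrist_force: [-0.7, 0.9, 1.8]
opening: 0.532
grasp_force: 1.1
```

```bash
python3 -c "
from rel import *
rel([.591,.175,.065]); o=ctrl.get_obs(); print(o['torque'])
"
```

```text
t 4.3 pos [0.5903 0.1764 0.0723] op 0.5315657690156886 F [-0.72  0.94  1.76]
ydeg 87.78250573870858 [-1.e-04  0.e+00 -1.e+00]
cm [-0.08 -0.14  0.73] tip 0.019
[-0.11222708  0.25816143 -0.05310637]
```

Emit:
send_rows(dr=[[0, 0, 0], [0, 0, 0], [0, 0, 0], [0, 0, 0], [0, 0, 0], [0, 0, 0], [0, 0, 0], [0, 0, 0]], xyz=[[0, 0, 0.2], [0, 0, 0.4], [0, 0, 0.6], [0, 0, 0.7], [0, 0, 0.7], [0, 0, 0.7], [0, 0, 0.7], [0, 0, 0.7]], jaw=[53, 53, 53, 53, 53, 53, 53, 53])

```text
time_s: 5.3
eef_pos: [0.5915, 0.1764, 0.0659]
eef_rot: [0.001, 0.019, 1.0, 0.0]
wrist_force: [2.3, 0.0, 5.2]
opening: 0.531
grasp_force: 4.9
```

```bash
python3 -c "
from rel import *
rel([.591,.175,.065]); save('wrist','w4.png'); save('scene','s4.png'); print(ctrl.get_obs()['wrist_force'])
im=cv2.imread('pics/s4.png')[220:320,320:440]; w=cv2.imread('pics/w4.png')
cv2.imwrite('pics/c4.png',np.hstack([cv2.resize(im,(480,400)),cv2.resize(w[50:350,180:420],(320,400))]))
"
```

```text
t 5.3 pos [0.5915 0.1764 0.0659] op 0.5311114898619482 F [2.32 0.04 5.21]
ydeg 87.77483465298359 [ 2.5e-03  2.0e-04 -1.0e+00]
cm [ 0.05 -0.14  0.09] tip 0.019
[ 4.47499767 -0.25165393  4.39480066]
```

View pics/c4.png

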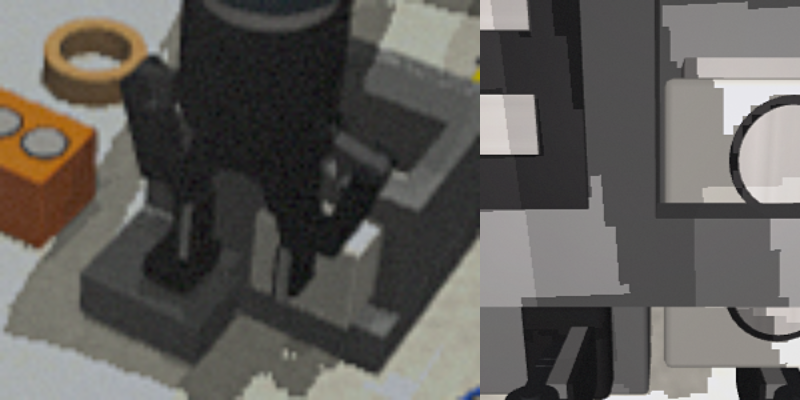

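The cassette is out and stopped by the finger, with about +4 N in x. I'll press the key further, until it bottoms out.

Emit:
send_rows(dr=[[0, 0, 0], [0, 0, 0], [0, 0, 0], [0, 0, 0], [0, 0, 0], [0, 0, 0], [0, 0, 0], [0, 0, 0]], xyz=[[0, 0, 0.05], [0, 0, 0.1], [0, 0, 0.15], [0, 0, 0.2], [0, 0, 0.25], [0, 0, 0.3], [0, 0, 0.3], [0, 0, 0.3]], jaw=[53, 53, 53, 53, 53, 53, 53, 53])

```text
time_s: 6.4
eef_pos: [0.5916, 0.1764, 0.0635]
eef_rot: [0.001, 0.019, 1.0, 0.0]
wrist_force: [3.4, -0.9, 9.2]
opening: 0.528
grasp_force: 5.4
```

```bash
python3 -c "
from rel import *
rel([.591,.175,.065])
for i in range(4): ctrl.camera('top'); print(ctrl.get_obs()['wrist_force'],ctrl.get_obs()['eef_pos'])
"
```

```text
t 6.4 pos [0.5916 0.1764 0.0635] op 0.528488088335979 F [ 3.39 -0.89  9.21]
ydeg 87.7728888147252 [ 2.6e-03  3.0e-04 -1.0e+00]
cm [ 0.05 -0.15 -0.15] tip 0.019
[ 2.76303826 -0.13645621  9.1657514 ] [0.59155661 0.17645545 0.06346508]
[ 2.50356915 -0.1098054   9.0982916 ] [0.59154337 0.17647249 0.0634809 ]
[ 3.52987682 -0.55893984  9.11549131] [0.59154985 0.17643676 0.06347339]
[3.34108195 0.68105952 9.80035717] [0.5915441  0.1764734  0.06345365]
```

The vertical force is 9 N, above the 6 N spring maximum, so the key is at its stop. The cassette presses on the finger with about 3 N, and its front should be about 22 mm out. Handing in now.

```bash
python3 -c "
from bench import ctrl
print(ctrl.hand_in())"
```

```text
the job is handed in; nothing more can be done
None
```

I handed the job in with one finger holding the wide dispenser's key down at its stop (about 9 N) and the other stopping the cassette roughly 22 mm out (about 3 N, distance worked out from the finger position); `hand_in` returned no verdict.

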